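# Find the tight spot of a latch slide by feel and park the carriage on it

### The arm

A 7-joint arm with a two-finger parallel gripper is mounted at the origin on the work surface. World frame = base frame: x ahead of the robot, y to its left, z up, the work surface at z = 0. Lengths are in m, angles in rad, forces in N, time in s.
With the tool pointing down it reaches from about 0.35 to 0.775 m from the base axis. Payload 3.1 kg.
Tool frame: the origin (TCP) lies on the centre line of the jaws, within the pads' length; the fingertips stand ahead of it and the grasp point (between the pads) lies 5 mm behind it (bot.finger_overhang is the z of the fingertips in the tool frame, in m); z points along the fingers, x is the direction in which the jaws open and shut, and the axes are right-handed (so a half turn about z gives the same grasp; the last joint's range is limited). The gripper opens to 85 mm and grips with 20 to 120 N. Pads are 22 mm wide; open, the fingers measure 114 mm over their backs; the gripper's body (76 mm by 85 mm) begins 54 mm behind the grasp point. The pads swing forward as they close: fully open they stand 13 mm farther back than shut.
Start: joints at [-1.25, 0.311, 0.014, 1.512, -0.004, 1.319, -0.027], TCP at [0.195, 0.514, 0.245] pointing down, gripper open.
Joint ranges: [-2.7, 2.7], [-0.3, 1.91], [-1.27, 1.3], [0.12, 2.57], [-1.44, 4.58], [0.2, 2.03], [-3.05, 3.05]. Speed limits (rad/s): [2.79, 2.79, 3.14, 3.14, 3.14, 3.14, 3.14].

### API

Orientations are given as a unit quaternion [x, y, z, w].
In Python, from rig import bot gives the robot as it stands. The module is installed in compiled form; this text tells all that it offers.
- The arm moves only by the tool servo_tool, never from a script. Its argument "plan" is a list that holds one entry, the list of rows, each a list of 7 numbers: the shift along the tool's x, y, z each as a share of 75 cm, from -1 to 1, then the turn, a rotation vector about the tool's x, y, z each as a share of 90 degrees, from -1 to 1, then the gripper command: -1 is fully open, 1 is shut, values between are in proportion. In form: [[[x, y, z, ax, ay, az, grip], ...]]. A call has 1 to 10 rows; each row shifts and turns the commanded pose from where the row before left it, along the tool's axes as they then stand; what a row does not reach is not made up. A row lasts 1/12 s, in which the tool goes at most 41.7 mm and 7.16 degrees, less where a joint would pass 70% of its speed; a pose out of reach is approached as far as the arm can. A call with a number of a shift or a turn outside -1 to 1 is refused whole. A call with a gripper value outside its range is refused whole. The fingers move at their own pace and stop on an object; the grip force is fixed at half the most. Time passes only in rows, so rows that do not move let the fingers close. It gives the time, the measured TCP pose, the force and the opening at its end, in the units of the state.
- bot.get_state(): the state, without advancing time (a new reading comes with each control period).
- bot.snapshot(name): name is "side" or "top" or "wrist"; returns a dict with "pixels" (400x640x3 uint8, red, green, blue), "fx", "fy", "cx", "cy" (pixels), "xyz" and "attitude" of the camera in the world. Camera axes: x right, y up, looking along -z (the intrinsics and any distortion apply to the point x, -y, -z); pixel columns grow to the right and rows downward; lengths in m; the calibration is good to about 2 mm. A picture is of the moment at which its call begins. There is no depth.
- bot.job_done(): hands the job in, once; it reports no verdict.
The state is a dict: "t": time; "q": joint angles; "dq": joint speeds; "effort": joint torques, N m; "ee_pos": TCP position; "tcp_rot": TCP orientation; "force": force on the tool from outside, world axes, zero at the start; "ft_torque": the same for the moment, N m; "gripper_width": finger opening in m.
Only numpy, scipy, OpenCV 4.12 (cv2) and the standard library are available. Lean on these libraries where they do the work, as an engineer would, in place of code of your own. Each camera call takes 0.05 s, during which the arm holds its last target. There are 200 camera calls.

### The job

The latch slide binds at one place that cannot be seen. Take its carriage by the upright dowel and push it gently home against the rubber buffer at the tall cast block, then stroke it through its full travel until it touches the rubber buffer at the low end plate, feeling for the tight spot; do not ram the buffers. Then bring the carriage back, leave it standing on the tight spot for the fitter, let go of it, and leave the other parts on the table where they are.

Things in the scene. Friction and masses are not known exactly. Their poses are not given: they have to be found in the camera images.
- slide: slide unit fixed to the table: dark base plate 100 x 420 x 12 mm. Origin at the centre of its underside, on the table. Its y runs along the travel, towards the tall blue cast block (86 x 45 mm, top at 68 mm, inner face at y = +140 mm); at the other end is the low steel end plate (80 x 16 mm, top at 48 mm, inner face at y = -140 mm). z is up; heights are above the table
- bed: its two ground steel ways, 280 mm long, top at 34 mm; origin and axes as slide. They hide one tight spot: elsewhere the carriage drags 1 to 2 N, moving over the spot about 7 to 13 N more (less once stopped; most on the way in, least on the way out). It grips within about 10 mm either side of its middle, which lies no more than 60 mm (carriage origin) from the slide's origin
- carriage: aluminium carriage, 88 x 80 x 24 mm (80 along the travel), sliding along the slide's y. Origin: middle of its underside, at height 34 mm; top at 58 mm. A fixed steel dowel, 22 mm in diameter, stands straight above the origin as a handle, from 58 to 110 mm height. It stays where it is left and meets the buffers when its origin is 85 mm either side of the slide's origin
- buffer_block: black rubber buffer on the inner face of the tall cast block, 18 mm in diameter, 15 mm long, axis along the travel at height 47 mm. Origin at the centre of its free face, 125 mm from the slide's origin. It gives about 1 mm for each 1.2 N, up to 14 mm, then it is solid
- buffer_plate: the same rubber buffer on the inner face of the low end plate. Origin at the centre of its free face, 125 mm from the slide's origin towards the low end plate
- pad1: loose white nylon slider pad, 26 x 55 x 10 mm, lying beside the slide; bystander. Origin at the centre of its underside
- pad2: a second such pad beside the slide; bystander. Origin at the centre of its underside
- cam: loose bronze cam disc, about 74 x 68 mm, 14 mm thick with a hub 24 mm high, lying beside the slide; bystander. Origin under its hub
- dowel: loose steel dowel, 24 mm in diameter, 60 mm tall, standing on the table beside the slide; bystander. Origin at the centre of its foot
- spanner: loose steel spanner, 170 mm long, lying to the robot's left; bystander
- oiler: steel oil can, 56 mm in diameter, 120 mm tall, standing to the robot's right; bystander. Origin at the centre of its foot

How it is judged:
By the outcome, as a careful person would: the job done as asked, in the order asked, and still so for the second after the job is handed in, with the robot touching nothing.
It also fails if it takes over 54 s, if anything falls off the work surface, if the arm or the gripper's body presses on something with over 40 N, if the wrist force passes 120 N, or if a joint passes its speed limit or range.

## Working session

There is one attempt and no reset: what is moved stays moved. The work goes in short steps, Python scripts to look and compute and a tool call to move; the robot and the scene stay as the last step left them, time stands still between calls to the robot, and variables do not carry over. Pictures are saved under pics/ and viewed, about 8 in all and at most 12, crops included, and the job is handed in when it is done.

Besides the shell and the picture viewer there is one more tool, called after "Request:" as name(argument=value, ...) on one line, values as JSON. servo_tool: Moves the arm, as the interface text tells. Shift numbers are shares of 75 cm and turn numbers shares of 90 degrees, none past 1 either way. Its arguments: {"type":"object","properties":{"plan":{"type":"array","items":{"type":"array","items":{"type":"array","items":{"type":"number","minimum":-1,"maximum":1}}}}},"required":["plan"]}

```bash
mkdir -p pics; cat > h.py <<'E'
import numpy as np, cv2, pickle
from scipy.spatial.transform import Rotation as R
from rig import bot
def snap(name,fn):
    s=bot.snapshot(name); cv2.imwrite('pics/'+fn,cv2.cvtColor(s['pixels'],cv2.COLOR_RGB2BGR)); pickle.dump(s,open('pics/'+fn+'.pkl','wb')); return s
def load(fn): return pickle.load(open('pics/'+fn+'.pkl','rb'))
def rot(s):
    a=np.array(s['attitude']); return R.from_quat(a) if a.size==4 else R.from_matrix(a)
def ray(s,u,v):
    d=np.array([(u-s['cx'])/s['fx'],-(v-s['cy'])/s['fy'],-1.]); d=rot(s).apply(d); return np.array(s['xyz']),d/np.linalg.norm(d)
def atz(s,u,v,z):
    o,d=ray(s,u,v); return o+d*(z-o[2])/d[2]
def tri(a,b):
    A=np.zeros((3,3));y=np.zeros(3)
    for o,d in (a,b):
        P=np.eye(3)-np.outer(d,d);A+=P;y+=P@o
    p=np.linalg.solve(A,y); return p,[np.linalg.norm((np.eye(3)-np.outer(d,d))@(p-o)) for o,d in (a,b)]
E
python3 - <<'E'
from h import *
for n in('top','side'):
    s=snap(n,n+'1.png'); print(n,{k:v for k,v in s.items() if k!='pixels'})
s=bot.get_state();print(s, bot.finger_overhang)
E
```

```text
top {'fx': 448.1803540526099, 'fy': 448.1803540526099, 'cx': 333.3783014080702, 'cy': 205.5718153331004, 'xyz': array([ 0.40062982, -0.0560175 ,  1.26657713]), 'attitude': array([ 0.04411724, -0.03087556, -0.69945432,  0.71264579])}
side {'fx': 474.20015546521387, 'fy': 474.20015546521387, 'cx': 327.9618310189573, 'cy': 196.0875572993198, 'xyz': array([-0.02187052, -0.99325835,  0.72336819]), 'attitude': array([ 0.47130091, -0.13153232, -0.21047962,  0.84632915])}
{'t': 0.1, 'q': array([-1.2497158 ,  0.31166902,  0.01397648,  1.51289367, -0.00438487,
        1.31923251, -0.02720569]), 'dq': array([ 0.0023004 , -0.00232129,  0.00157602, -0.00193097, -0.00152668,
        0.00024858,  0.0012496 ]), 'effort': array([ 3.86513975e-04, -3.80854297e+01,  1.46470419e-01, -2.31239998e+01,
        1.23101223e-02,  8.09961901e-03, -5.44835515e-06]), 'ee_pos': array([0.19493938, 0.51361637, 0.24431808]), 'tcp_rot': array([ 8.23039821e-01,  5.67982635e-01, -8.64399395e-04,  6.57466318e-04]), 'force': array([-0.85337683, -0.26279682, -0.02274263]), 'ft_torque': array([-0.03929185, -0.02525055,  0.06537106]), 'gripper_width': 0.08544561303177968} 0.014
```

View pics/top1.png

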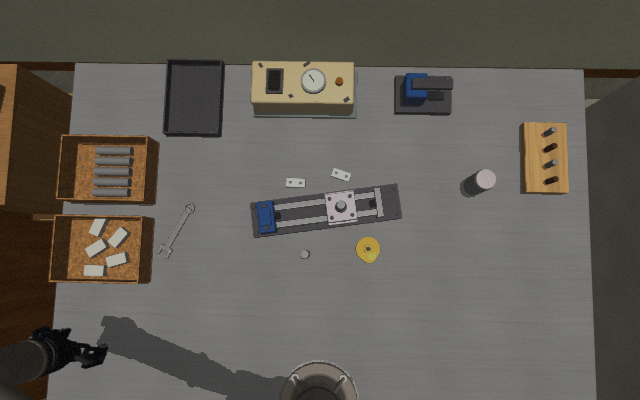

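View pics/side1.png

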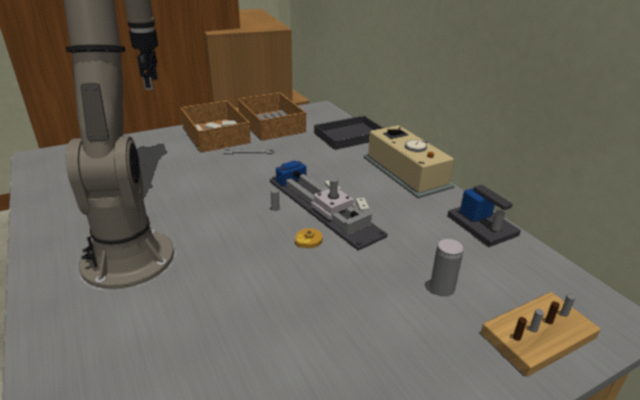

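The top view shows the slide with the blue block at (265,217), the carriage dowel at (341,206) and the end plate at (379,201). In the side view the carriage dowel is at (334,187). Next I'll view enlarged crops.

```bash
python3 - <<'E'
import cv2,numpy as np
t=cv2.imread('pics/top1.png')[160:270,240:420]; s=cv2.imread('pics/side1.png')[150:250,260:400]
t=cv2.resize(t,None,fx=4,fy=4,interpolation=cv2.INTER_CUBIC)[:, :]
cv2.imwrite('pics/ctop.png',t)
cv2.imwrite('pics/cside.png',cv2.resize(s,None,fx=5,fy=5,interpolation=cv2.INTER_CUBIC))
E
```

```text
(no output)
```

View pics/ctop.png

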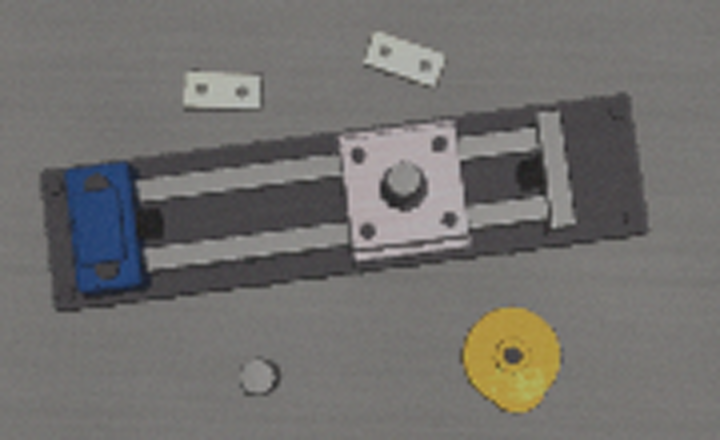

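View pics/cside.png

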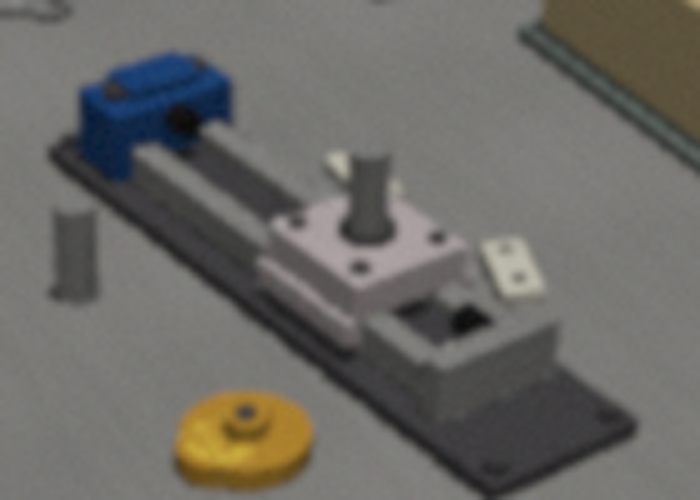

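Crops: the dowel's top is at (405,180) in the top crop and (371,157) in the side crop. In the top crop the plate corners are (42,172), (57,310), (648,232) and (627,94).

```bash
python3 - <<'E'
from h import *
t=load('top1.png');s=load('side1.png')
T=lambda u,v:((u+.5)/4-.5+240,(v+.5)/4-.5+160); S=lambda u,v:((u+.5)/5-.5+260,(v+.5)/5-.5+150)
p,e=tri(ray(t,*T(405,180)),ray(s,*S(371,157)));print('dowel top',p,e)
print('top@.110',atz(t,*T(405,180),.11))
c=np.array([atz(t,*T(*x),.012) for x in((42,172),(57,310),(648,232),(627,94))]);print(c)
o=c.mean(0);d=(c[0]+c[1]-c[2]-c[3])[:2];d/=np.linalg.norm(d);yaw=np.arctan2(d[1],d[0])
print('slide',o,'ydir',d,'ang',np.degrees(yaw),np.linalg.norm(c[0]-c[1]),np.linalg.norm(c[1]-c[2]))
print('along,lat',(p[:2]-o[:2])@d,(p[:2]-o[:2])@[d[1],-d[0]])
print('carr mid z.058',atz(t,*T(403,190),.058))
print('block sz', [atz(t,*T(*x),.068) for x in((70,170),(80,292))])
for n,x,z in(('dowel',(258,377),.06),('pad1',(222,91),.01),('pad2',(404,60),.01),('cam',(512,355),.02)):
  q=atz(t,*T(*x),z);print(n,q,(q[:2]-o[:2])@d,(q[:2]-o[:2])@[d[1],-d[0]])
q=R.from_quat(bot.get_state()['tcp_rot']);print(q.as_matrix())
E
```

```text
dowel top [ 0.52737763 -0.0527362   0.10544416] [np.float64(0.0004985816031241493), np.float64(0.0004985816031241795)]
top@.110 [ 0.52643552 -0.05252317  0.11      ]
[[ 0.53824231  0.20434278  0.012     ]
 [ 0.4411464   0.18996047  0.012     ]
 [ 0.50349665 -0.22292839  0.012     ]
 [ 0.60092447 -0.20780135  0.012     ]]
slide [ 0.52095246 -0.00910662  0.012     ] ydir [-0.14983749  0.98871064] ang 98.61750883303243 0.09815531721763802 0.41757006644199335
along,lat -0.044099761297556155 -0.0001847105283313222
carr mid z.058 [ 0.52525238 -0.05113283  0.058     ]
block sz [array([0.53379196, 0.17380964, 0.068     ]), array([0.45166517, 0.16398335, 0.068     ])]
dowel [0.39737536 0.04372496 0.06      ] 0.07075162671354635 -0.114265842208161
pad1 [0.59856847 0.07880909 0.01      ] 0.07529341568003163 0.08991285024578875
pad2 [ 0.62299518 -0.04998132  0.01      ] -0.055703075239474965 0.09476615885459795
cam [ 0.41584047 -0.12838433  0.02      ] -0.10218141919665884 -0.12179761284643992
[[ 3.54789958e-01  9.34945789e-01 -6.76011344e-04]
 [ 9.34943516e-01 -3.54790588e-01 -2.06416961e-03]
 [-2.16972915e-03  1.00314228e-04 -9.99997641e-01]]
```

Request:
servo_tool(plan=[[[-0.015,0.019,0,0,0,0,-1],[-0.0305,0.0378,0,0,0,0,-1],[-0.0305,0.0378,0,0,0,0,-1],[-0.0305,0.0378,0,0,0,0,-1],[-0.0305,0.0378,0,0,0,0,-1],[-0.0305,0.0378,0,0,0,0,-1],[-0.0305,0.0378,0,0,0,0,-1],[-0.0305,0.0378,0,0,0,0,-1],[-0.0305,0.0378,0,0,0,0,-1],[-0.0305,0.0378,0,0,0,0,-1]]])

```text
t: 0.93
ee_pos: [0.3702, 0.2138, 0.245]
tcp_rot: [0.823, 0.568, -0.0, -0.0]
force: [1.9, 0.6, 0.4]
gripper_width: 0.0851
```

Request:
servo_tool(plan=[[[-0.0305,0.0378,0,0,0,0,-1],[-0.0305,0.0378,0,0,0,0,-1],[-0.0305,0.0378,0,0,0,0,-1],[-0.0305,0.0378,0,0,0,0,-1],[-0.0305,0.0378,0,0,0,0,-1],[-0.0305,0.0378,0,0,0,0,-1],[-0.0305,0.0378,0,0,0,0,-1],[-0.0305,0.0378,0,0,0,0,-1],[-0.015,0.019,0,0,0,0,-1]]])

```text
t: 1.68
ee_pos: [0.5273, -0.057, 0.245]
tcp_rot: [0.825, 0.566, -0.001, 0.002]
force: [-0.8, -0.1, 0.5]
gripper_width: 0.0854
```

Request:
servo_tool(plan=[[[0,0,0,0,0,-0.0653,-1],[0,0,0,0,0,-0.0653,-1],[0,0,0,0,0,-0.0653,-1],[0,0,0,0,0,-0.0653,-1],[0,0,0,0,0,-0.0653,-1],[0,0,0,0,0,0,-1],[0,0,0,0,0,0,-1]]])

```text
t: 2.27
ee_pos: [0.5261, -0.0515, 0.2449]
tcp_rot: [0.653, 0.757, -0.0, -0.0]
force: [0.2, -1.0, 0.2]
gripper_width: 0.0856
```

```bash
python3 - <<'E'
from h import *
s=snap('wrist','w1.png');st=bot.get_state();print(st['t'],st['ee_pos'],st['force'],st['q'].round(2));print(R.from_quat(st['tcp_rot']).as_matrix().round(3))
print(s['xyz'],s['attitude'],s['fx'])
E
```

```text
2.3167 [ 0.52619067 -0.05147672  0.24496904] [ 0.76643589 -0.3788481  -0.20563191] [-0.3   0.28  0.46  1.58 -0.13  1.31  1.9 ]
[[-0.147  0.989 -0.001]
 [ 0.989  0.147  0.   ]
 [ 0.    -0.001 -1.   ]]
[ 0.44453648 -0.06406218  0.37308276] [-0.10423248 -0.12181143  0.74705567  0.64513983] 303.1441262367213
```

View pics/w1.png

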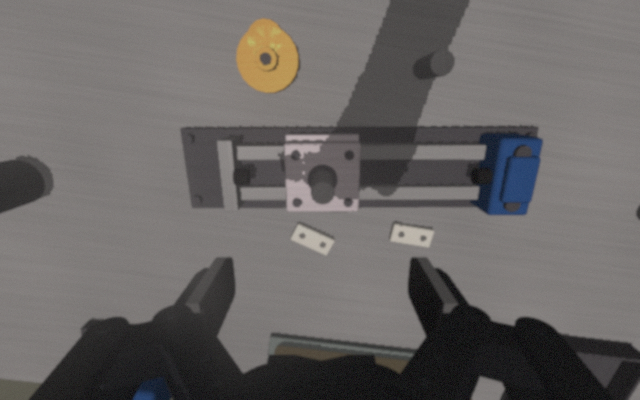

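The wrist view shows the dowel top near (322,190), between the open fingers at about x=225 and x=420. The carriage and block line up with the image columns.

```bash
python3 - <<'E'
from h import *
s=load('w1.png');t=load('top1.png')
print(atz(s,322,189,.11)); print(tri(ray(s,322,189),ray(t,(405.5)/4-.5+240,(180.5)/4-.5+160)))
a=atz(s,181,128,.012);b=atz(s,537,126,.012);c=atz(s,192,209,.012);print(a,b,c);d=b-a;print(np.degrees(np.arctan2(d[1],d[0])),np.linalg.norm(d),np.linalg.norm(c-a))
E
```

```text
[ 0.52178436 -0.05151443  0.11      ]
(array([ 0.52863455, -0.05144829,  0.08752264]), [np.float64(0.001036294736154957), np.float64(0.0010362947361548924)])
[ 0.50119587 -0.22007369  0.012     ] [0.43857497 0.18943245 0.012     ] [ 0.60072468 -0.20615419  0.012     ]
98.69421126876067 0.41426640793714425 0.1004974401455179
```

Request:
servo_tool(plan=[[[0,0,0.035,0,0,0,-1],[0,0,0.04,0,0,0,-1],[0,0,0.04,0,0,0,-1],[0,0,0.04,0,0,0,-1],[0,0,0.034,0,0,0,-1],[0,0,0.02,0,0,0,-1],[0,0,0,0,0,0,-1],[0,0,0,0,0,0,-1],[0,0,0,0,0,0,-1]]])

```text
t: 3.07
ee_pos: [0.5276, -0.0517, 0.0898]
tcp_rot: [0.652, 0.758, 0.001, 0.001]
force: [0.8, -0.7, -0.3]
gripper_width: 0.0856
```

Request:
servo_tool(plan=[[[0,0,0,0,0,0,-0.5],[0,0,0,0,0,0,0],[0,0,0,0,0,0,0.2],[0,0,0,0,0,0,0.4],[0,0,0,0,0,0,0.6],[0,0,0,0,0,0,1],[0,0,0,0,0,0,1],[0,0,0,0,0,0,1],[0,0,0,0,0,0,1],[0,0,0,0,0,0,1]]])

```text
t: 3.9
ee_pos: [0.5266, -0.0514, 0.0891]
tcp_rot: [0.652, 0.758, 0.0, 0.0]
force: [-2.8, 0.5, 6.2]
gripper_width: 0.0205
```

```bash
python3 - <<'E'
from h import *
for i in range(1):
  st=bot.get_state();print(st['t'],st['ee_pos'],st['force'],st['ft_torque'],st['gripper_width'],R.from_quat(st['tcp_rot']).as_matrix().round(4).tolist())
E
```

```text
3.9 [ 0.52663665 -0.05138516  0.08908641] [-2.75503484  0.48806227  6.20086396] [0.07058224 0.28739177 0.04111311] 0.02048625719104937 [[-0.1496, 0.9887, 0.0005], [0.9887, 0.1496, 0.0003], [0.0003, 0.0005, -1.0]]
```

Request:
servo_tool(plan=[[[0.002,0,0,0,0,0,1],[0.004,0,0,0,0,0,1],[0.006,0,0,0,0,0,1],[0.006,0,0,0,0,0,1],[0.006,0,0,0,0,0,1]]])

```text
t: 4.32
ee_pos: [0.5241, -0.0343, 0.0891]
tcp_rot: [0.652, 0.758, -0.0, 0.001]
force: [-1.2, -0.9, 5.8]
gripper_width: 0.0208
```

Request:
servo_tool(plan=[[[0.006,0,0,0,0,0,1],[0.006,0,0,0,0,0,1],[0.006,0,0,0,0,0,1],[0.006,0,0,0,0,0,1],[0.006,0,0,0,0,0,1]]])

```text
t: 4.73
ee_pos: [0.5212, -0.0155, 0.0891]
tcp_rot: [0.653, 0.757, -0.001, 0.002]
force: [-0.6, -2.3, 10.3]
gripper_width: 0.0209
```

Request:
servo_tool(plan=[[[0.006,0,0,0,0,0,1],[0.006,0,0,0,0,0,1],[0.006,0,0,0,0,0,1]]])

```text
t: 4.98
ee_pos: [0.5187, 0.0014, 0.0891]
tcp_rot: [0.652, 0.758, -0.0, 0.001]
force: [-1.5, -1.3, 6.7]
gripper_width: 0.0203
```

Request:
servo_tool(plan=[[[0.006,0,0,0,0,0,1],[0.006,0,0,0,0,0,1],[0.006,0,0,0,0,0,1]]])

```text
t: 5.23
ee_pos: [0.5166, 0.0148, 0.0891]
tcp_rot: [0.652, 0.758, -0.0, 0.001]
force: [-0.9, -1.6, 6.9]
gripper_width: 0.0204
```

Request:
servo_tool(plan=[[[0.006,0,0,0,0,0,1],[0.006,0,0,0,0,0,1],[0.006,0,0,0,0,0,1]]])

```text
t: 5.48
ee_pos: [0.5146, 0.0282, 0.0891]
tcp_rot: [0.652, 0.758, -0.0, 0.001]
force: [-1.1, -1.9, 5.5]
gripper_width: 0.0205
```

Request:
servo_tool(plan=[[[0.006,0,0,0,0,0,1],[0.006,0,0,0,0,0,1],[0.006,0,0,0,0,0,1]]])

```text
t: 5.73
ee_pos: [0.5126, 0.0415, 0.0891]
tcp_rot: [0.652, 0.758, 0.0, 0.001]
force: [-1.9, -1.7, 6.0]
gripper_width: 0.0204
```

Request:
servo_tool(plan=[[[0.006,0,0,0,0,0,1],[0.006,0,0,0,0,0,1],[0.006,0,0,0,0,0,1],[0.006,0,0,0,0,0,1],[0.004,0,0,0,0,0,1],[0.003,0,0,0,0,0,1],[0,0,0,0,0,0,1]]])

```text
t: 6.32
ee_pos: [0.5089, 0.0655, 0.0891]
tcp_rot: [0.652, 0.758, 0.0, 0.0]
force: [-1.1, -0.7, 6.2]
gripper_width: 0.0202
```

Request:
servo_tool(plan=[[[0.002,0,0,0,0,0,1],[0.002,0,0,0,0,0,1],[0,0,0,0,0,0,1]]])

```text
t: 6.57
ee_pos: [0.5085, 0.0681, 0.0891]
tcp_rot: [0.652, 0.758, 0.0, 0.0]
force: [-1.2, -0.7, 7.1]
gripper_width: 0.0205
```

Request:
servo_tool(plan=[[[0.002,0,0,0,0,0,1],[0.002,0,0,0,0,0,1],[0,0,0,0,0,0,1]]])

```text
t: 6.82
ee_pos: [0.5081, 0.0711, 0.0891]
tcp_rot: [0.652, 0.758, 0.0, 0.0]
force: [-1.2, -0.9, 6.1]
gripper_width: 0.0203
```

Request:
servo_tool(plan=[[[0.002,0,0,0,0,0,1],[0.002,0,0,0,0,0,1],[0,0,0,0,0,0,1]]])

```text
t: 7.07
ee_pos: [0.5076, 0.0739, 0.0891]
tcp_rot: [0.652, 0.758, 0.0, 0.0]
force: [-1.8, -0.3, 6.7]
gripper_width: 0.0206
```

Request:
servo_tool(plan=[[[0.002,0,0,0,0,0,1],[0,0,0,0,0,0,1]]])

```text
t: 7.23
ee_pos: [0.5074, 0.0754, 0.0891]
tcp_rot: [0.652, 0.758, 0.0, 0.0]
force: [-1.3, -0.9, 6.8]
gripper_width: 0.0206
```

Request:
servo_tool(plan=[[[0.002,0,0,0,0,0,1],[0,0,0,0,0,0,1]]])

```text
t: 7.4
ee_pos: [0.5072, 0.0768, 0.0891]
tcp_rot: [0.652, 0.758, 0.0, 0.0]
force: [-1.4, -1.5, 5.5]
gripper_width: 0.0205
```

Request:
servo_tool(plan=[[[0.002,0,0,0,0,0,1],[0,0,0,0,0,0,1]]])

```text
t: 7.57
ee_pos: [0.507, 0.0778, 0.0891]
tcp_rot: [0.652, 0.758, -0.0, 0.0]
force: [-1.9, -0.6, 6.5]
gripper_width: 0.0209
```

Request:
servo_tool(plan=[[[0.002,0,0,0,0,0,1],[0,0,0,0,0,0,1]]])

```text
t: 7.73
ee_pos: [0.5069, 0.0786, 0.0891]
tcp_rot: [0.652, 0.758, -0.0, 0.001]
force: [-1.9, -2.4, 7.2]
gripper_width: 0.0205
```

Request:
servo_tool(plan=[[[0.002,0,0,0,0,0,1],[0.002,0,0,0,0,0,1],[0,0,0,0,0,0,1]]])

```text
t: 7.98
ee_pos: [0.5066, 0.0803, 0.0891]
tcp_rot: [0.653, 0.758, -0.001, 0.001]
force: [-1.2, -3.9, 7.3]
gripper_width: 0.0205
```

```bash
python3 - <<'E'
from h import *
s=snap('top','top2.png')['pixels'];st=bot.get_state();print(st['ee_pos'],st['force'],st['ft_torque'])
w=snap('wrist','w2.png')['pixels']
c=cv2.resize(s[170:250,240:400],None,fx=4,fy=4,interpolation=cv2.INTER_CUBIC)
cv2.imwrite('pics/c2.png',np.vstack([c,cv2.resize(w[60:240,140:],(640,230))])[:,:,::-1])
E
```

```text
[0.50661936 0.08034386 0.08907473] [-1.21171835 -4.90379572  5.70324237] [-0.67933839  0.15154696  0.02508282]
```

View pics/c2.png

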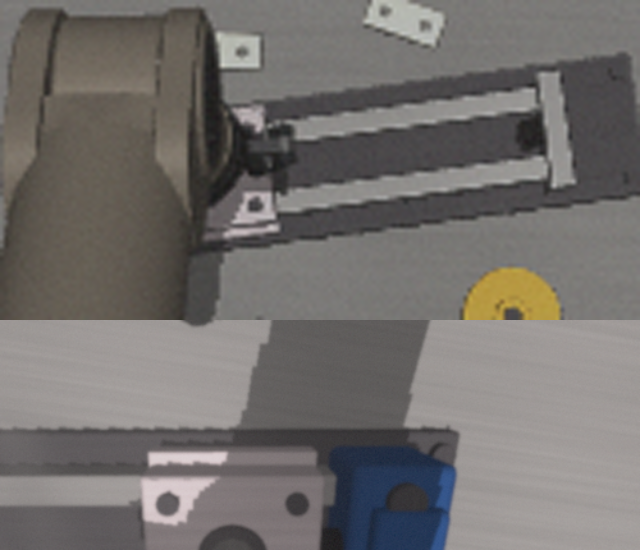

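The picture shows the carriage against the block's buffer. The force has risen to about 4.9 N, and the cast block was not rammed. Now I'll stroke towards the plate, reading often.

Request:
servo_tool(plan=[[[-0.004,0,0,0,0,0,1],[-0.006,0,0,0,0,0,1],[-0.006,0,0,0,0,0,1],[-0.006,0,0,0,0,0,1],[-0.006,0,0,0,0,0,1],[-0.006,0,0,0,0,0,1]]])

```text
t: 8.58
ee_pos: [0.5099, 0.0585, 0.0891]
tcp_rot: [0.652, 0.758, 0.001, -0.0]
force: [-1.7, 0.6, 7.0]
gripper_width: 0.0206
```

Request:
servo_tool(plan=[[[-0.005,0,0,0,0,0,1],[-0.005,0,0,0,0,0,1]]])

```text
t: 8.75
ee_pos: [0.5111, 0.0511, 0.0891]
tcp_rot: [0.652, 0.758, 0.001, -0.0]
force: [-2.1, 1.4, 6.9]
gripper_width: 0.0205
```

Request:
servo_tool(plan=[[[-0.005,0,0,0,0,0,1],[-0.005,0,0,0,0,0,1]]])

```text
t: 8.92
ee_pos: [0.5122, 0.0437, 0.0891]
tcp_rot: [0.652, 0.758, 0.001, -0.0]
force: [-2.2, 1.1, 6.8]
gripper_width: 0.0207
```

Request:
servo_tool(plan=[[[-0.005,0,0,0,0,0,1],[-0.005,0,0,0,0,0,1]]])

```text
t: 9.08
ee_pos: [0.5133, 0.0363, 0.0891]
tcp_rot: [0.652, 0.758, 0.001, -0.0]
force: [-1.3, 0.3, 6.2]
gripper_width: 0.0209
```

Request:
servo_tool(plan=[[[-0.005,0,0,0,0,0,1],[-0.005,0,0,0,0,0,1]]])

```text
t: 9.25
ee_pos: [0.5145, 0.0288, 0.0891]
tcp_rot: [0.652, 0.758, 0.001, -0.0]
force: [-1.7, 1.4, 8.1]
gripper_width: 0.0206
```

Request:
servo_tool(plan=[[[-0.004,0,0,0,0,0,1]]])

```text
t: 9.33
ee_pos: [0.5149, 0.0257, 0.0891]
tcp_rot: [0.652, 0.758, 0.001, -0.0]
force: [-2.9, 0.4, 7.5]
gripper_width: 0.0202
```

Request:
servo_tool(plan=[[[-0.004,0,0,0,0,0,1]]])

```text
t: 9.42
ee_pos: [0.5154, 0.0229, 0.0891]
tcp_rot: [0.652, 0.758, 0.001, -0.0]
force: [-1.9, 0.5, 7.1]
gripper_width: 0.0205
```

Request:
servo_tool(plan=[[[-0.004,0,0,0,0,0,1]]])

```text
t: 9.5
ee_pos: [0.5158, 0.0199, 0.0891]
tcp_rot: [0.652, 0.758, 0.001, -0.0]
force: [-3.3, 1.8, 6.8]
gripper_width: 0.0205
```

Request:
servo_tool(plan=[[[-0.004,0,0,0,0,0,1]]])

```text
t: 9.58
ee_pos: [0.5163, 0.017, 0.0891]
tcp_rot: [0.652, 0.758, 0.001, -0.0]
force: [-2.1, 1.7, 6.8]
gripper_width: 0.0205
```

Request:
servo_tool(plan=[[[-0.004,0,0,0,0,0,1]]])

```text
t: 9.67
ee_pos: [0.5167, 0.014, 0.0891]
tcp_rot: [0.652, 0.758, 0.001, -0.0]
force: [-2.0, 0.7, 7.4]
gripper_width: 0.0206
```

Request:
servo_tool(plan=[[[-0.004,0,0,0,0,0,1]]])

```text
t: 9.75
ee_pos: [0.5172, 0.011, 0.0891]
tcp_rot: [0.652, 0.758, 0.001, -0.0]
force: [-1.5, 0.7, 7.6]
gripper_width: 0.0208
```

Request:
servo_tool(plan=[[[-0.004,0,0,0,0,0,1]]])

```text
t: 9.83
ee_pos: [0.5176, 0.008, 0.0891]
tcp_rot: [0.652, 0.758, 0.001, -0.0]
force: [-1.9, 0.8, 7.4]
gripper_width: 0.0206
```

Request:
servo_tool(plan=[[[-0.004,0,0,0,0,0,1]]])

```text
t: 9.92
ee_pos: [0.5181, 0.0051, 0.0891]
tcp_rot: [0.652, 0.758, 0.001, -0.0]
force: [-2.6, 1.4, 6.5]
gripper_width: 0.0205
```

Request:
servo_tool(plan=[[[-0.004,0,0,0,0,0,1]]])

```text
t: 10.0
ee_pos: [0.5185, 0.0021, 0.0891]
tcp_rot: [0.652, 0.758, 0.001, -0.0]
force: [-2.7, 0.8, 7.3]
gripper_width: 0.0204
```

Request:
servo_tool(plan=[[[-0.004,0,0,0,0,0,1]]])

```text
t: 10.08
ee_pos: [0.519, -0.0009, 0.0891]
tcp_rot: [0.652, 0.758, 0.001, -0.0]
force: [-1.3, 0.2, 7.3]
gripper_width: 0.0207
```

Request:
servo_tool(plan=[[[-0.003,0,0,0,0,0,1]]])

```text
t: 10.17
ee_pos: [0.5194, -0.0033, 0.0891]
tcp_rot: [0.652, 0.758, 0.001, -0.0]
force: [-1.6, 0.9, 6.5]
gripper_width: 0.0203
```

Request:
servo_tool(plan=[[[-0.003,0,0,0,0,0,1]]])

```text
t: 10.25
ee_pos: [0.5197, -0.0053, 0.0891]
tcp_rot: [0.652, 0.758, 0.001, -0.0]
force: [-2.7, 0.9, 7.1]
gripper_width: 0.0207
```

Request:
servo_tool(plan=[[[-0.003,0,0,0,0,0,1]]])

```text
t: 10.33
ee_pos: [0.52, -0.0076, 0.0891]
tcp_rot: [0.652, 0.758, 0.001, -0.0]
force: [-2.8, 2.1, 6.8]
gripper_width: 0.0207
```

Request:
servo_tool(plan=[[[-0.003,0,0,0,0,0,1]]])

```text
t: 10.42
ee_pos: [0.5202, -0.0093, 0.0891]
tcp_rot: [0.652, 0.758, 0.001, -0.001]
force: [-2.3, 2.2, 7.3]
gripper_width: 0.0203
```

Request:
servo_tool(plan=[[[-0.003,0,0,0,0,0,1]]])

```text
t: 10.5
ee_pos: [0.5204, -0.0104, 0.0891]
tcp_rot: [0.652, 0.759, 0.001, -0.001]
force: [-3.2, 3.9, 9.0]
gripper_width: 0.0202
```

Request:
servo_tool(plan=[[[-0.003,0,0,0,0,0,1]]])

```text
t: 10.58
ee_pos: [0.5206, -0.0115, 0.0891]
tcp_rot: [0.651, 0.759, 0.002, -0.002]
force: [-2.9, 5.7, 8.8]
gripper_width: 0.0205
```

Request:
servo_tool(plan=[[[-0.003,0,0,0,0,0,1]]])

```text
t: 10.67
ee_pos: [0.5208, -0.0129, 0.0891]
tcp_rot: [0.651, 0.759, 0.002, -0.002]
force: [-4.4, 8.2, 9.8]
gripper_width: 0.0207
```

Request:
servo_tool(plan=[[[-0.003,0,0,0,0,0,1]]])

```text
t: 10.75
ee_pos: [0.5211, -0.0146, 0.0891]
tcp_rot: [0.651, 0.759, 0.002, -0.003]
force: [-4.0, 7.7, 10.2]
gripper_width: 0.0206
```

Request:
servo_tool(plan=[[[-0.003,0,0,0,0,0,1]]])

```text
t: 10.83
ee_pos: [0.5214, -0.0166, 0.0891]
tcp_rot: [0.651, 0.759, 0.002, -0.003]
force: [-4.1, 6.9, 10.2]
gripper_width: 0.0203
```

Request:
servo_tool(plan=[[[-0.003,0,0,0,0,0,1]]])

```text
t: 10.92
ee_pos: [0.5218, -0.019, 0.0891]
tcp_rot: [0.651, 0.759, 0.002, -0.003]
force: [-3.2, 7.3, 9.3]
gripper_width: 0.0205
```

Request:
servo_tool(plan=[[[-0.003,0,0,0,0,0,1]]])

```text
t: 11.0
ee_pos: [0.5221, -0.0213, 0.0891]
tcp_rot: [0.651, 0.759, 0.002, -0.003]
force: [-3.7, 7.7, 8.6]
gripper_width: 0.0208
```

Request:
servo_tool(plan=[[[-0.003,0,0,0,0,0,1]]])

```text
t: 11.08
ee_pos: [0.5225, -0.0237, 0.0891]
tcp_rot: [0.651, 0.759, 0.002, -0.003]
force: [-3.8, 6.3, 8.9]
gripper_width: 0.0205
```

Request:
servo_tool(plan=[[[-0.003,0,0,0,0,0,1]]])

```text
t: 11.17
ee_pos: [0.523, -0.0273, 0.0891]
tcp_rot: [0.651, 0.759, 0.001, -0.002]
force: [-3.5, 3.2, 7.4]
gripper_width: 0.0205
```

Request:
servo_tool(plan=[[[-0.003,0,0,0,0,0,1]]])

```text
t: 11.25
ee_pos: [0.5235, -0.0307, 0.0891]
tcp_rot: [0.651, 0.759, 0.001, -0.001]
force: [-2.1, 1.4, 7.0]
gripper_width: 0.0203
```

Request:
servo_tool(plan=[[[-0.003,0,0,0,0,0,1]]])

```text
t: 11.33
ee_pos: [0.524, -0.0338, 0.0891]
tcp_rot: [0.652, 0.759, 0.001, -0.001]
force: [-2.4, 0.8, 7.3]
gripper_width: 0.0206
```

Request:
servo_tool(plan=[[[-0.003,0,0,0,0,0,1]]])

```text
t: 11.42
ee_pos: [0.5244, -0.0364, 0.0891]
tcp_rot: [0.652, 0.758, 0.001, -0.0]
force: [-2.4, 1.6, 7.1]
gripper_width: 0.0203
```

Request:
servo_tool(plan=[[[-0.003,0,0,0,0,0,1]]])

```text
t: 11.5
ee_pos: [0.5247, -0.0387, 0.0891]
tcp_rot: [0.652, 0.758, 0.001, -0.0]
force: [-3.0, 0.4, 6.7]
gripper_width: 0.0204
```

Request:
servo_tool(plan=[[[-0.003,0,0,0,0,0,1]]])

```text
t: 11.58
ee_pos: [0.5251, -0.0409, 0.0891]
tcp_rot: [0.652, 0.758, 0.001, -0.0]
force: [-2.6, 0.8, 7.4]
gripper_width: 0.0207
```

Request:
servo_tool(plan=[[[-0.003,0,0,0,0,0,1]]])

```text
t: 11.67
ee_pos: [0.5254, -0.0431, 0.0891]
tcp_rot: [0.652, 0.758, 0.001, -0.0]
force: [-1.2, -0.1, 6.8]
gripper_width: 0.0205
```

Request:
servo_tool(plan=[[[-0.003,0,0,0,0,0,1]]])

```text
t: 11.75
ee_pos: [0.5257, -0.0454, 0.0891]
tcp_rot: [0.652, 0.758, 0.001, -0.0]
force: [-2.1, 1.2, 7.3]
gripper_width: 0.0204
```

The tight spot shows clearly. Going down, the grip runs from TCP y≈-0.008 to -0.027, with its middle near -0.0175. I'll go on to the plate's buffer.

Request:
servo_tool(plan=[[[-0.005,0,0,0,0,0,1],[-0.006,0,0,0,0,0,1],[-0.006,0,0,0,0,0,1],[-0.006,0,0,0,0,0,1],[-0.006,0,0,0,0,0,1],[-0.006,0,0,0,0,0,1],[-0.006,0,0,0,0,0,1],[-0.004,0,0,0,0,0,1],[-0.003,0,0,0,0,0,1],[0,0,0,0,0,0,1]]])

```text
t: 12.58
ee_pos: [0.5313, -0.082, 0.0891]
tcp_rot: [0.652, 0.758, 0.0, 0.0]
force: [-1.7, -0.4, 6.7]
gripper_width: 0.0205
```

Request:
servo_tool(plan=[[[-0.002,0,0,0,0,0,1],[-0.002,0,0,0,0,0,1],[0,0,0,0,0,0,1]]])

```text
t: 12.83
ee_pos: [0.5317, -0.0846, 0.0891]
tcp_rot: [0.652, 0.758, 0.0, 0.0]
force: [-1.3, -0.6, 6.4]
gripper_width: 0.0207
```

Request:
servo_tool(plan=[[[-0.002,0,0,0,0,0,1],[-0.002,0,0,0,0,0,1],[0,0,0,0,0,0,1]]])

```text
t: 13.08
ee_pos: [0.5322, -0.0875, 0.0891]
tcp_rot: [0.652, 0.758, 0.0, 0.0]
force: [-0.7, -0.2, 6.4]
gripper_width: 0.0206
```

Request:
servo_tool(plan=[[[-0.002,0,0,0,0,0,1],[-0.002,0,0,0,0,0,1],[0,0,0,0,0,0,1]]])

```text
t: 13.33
ee_pos: [0.5326, -0.0905, 0.0891]
tcp_rot: [0.652, 0.758, 0.0, 0.0]
force: [-1.6, 0.2, 6.7]
gripper_width: 0.0207
```

Request:
servo_tool(plan=[[[-0.002,0,0,0,0,0,1],[-0.002,0,0,0,0,0,1],[0,0,0,0,0,0,1]]])

```text
t: 13.58
ee_pos: [0.533, -0.093, 0.0891]
tcp_rot: [0.652, 0.758, 0.0, -0.0]
force: [-2.4, 1.4, 7.7]
gripper_width: 0.0205
```

Request:
servo_tool(plan=[[[-0.002,0,0,0,0,0,1],[-0.001,0,0,0,0,0,1],[0,0,0,0,0,0,1]]])

```text
t: 13.83
ee_pos: [0.5332, -0.094, 0.0891]
tcp_rot: [0.652, 0.759, 0.001, -0.001]
force: [-1.8, 2.1, 7.9]
gripper_width: 0.0206
```

Request:
servo_tool(plan=[[[-0.002,0,0,0,0,0,1],[0,0,0,0,0,0,1]]])

```text
t: 14.0
ee_pos: [0.5333, -0.095, 0.0891]
tcp_rot: [0.651, 0.759, 0.001, -0.001]
force: [-3.6, 3.1, 8.9]
gripper_width: 0.0206
```

Request:
servo_tool(plan=[[[-0.0015,0,0,0,0,0,1],[0,0,0,0,0,0,1]]])

```text
t: 14.17
ee_pos: [0.5334, -0.0955, 0.0891]
tcp_rot: [0.651, 0.759, 0.001, -0.002]
force: [-3.0, 3.7, 9.3]
gripper_width: 0.0208
```

Request:
servo_tool(plan=[[[0.004,0,0,0,0,0,1],[0.006,0,0,0,0,0,1],[0.008,0,0,0,0,0,1],[0.008,0,0,0,0,0,1],[0.008,0,0,0,0,0,1],[0.008,0,0,0,0,0,1],[0.008,0,0,0,0,0,1],[0.008,0,0,0,0,0,1],[0.008,0,0,0,0,0,1],[0.005,0,0,0,0,0,1]]])

```text
t: 15.0
ee_pos: [0.5258, -0.0458, 0.0891]
tcp_rot: [0.652, 0.758, 0.0, 0.0]
force: [-1.5, -1.0, 6.5]
gripper_width: 0.0205
```

Request:
servo_tool(plan=[[[0.003,0,0,0,0,0,1],[0.003,0,0,0,0,0,1]]])

```text
t: 15.17
ee_pos: [0.5252, -0.0418, 0.0891]
tcp_rot: [0.652, 0.758, -0.0, 0.001]
force: [-1.5, -2.3, 5.2]
gripper_width: 0.0207
```

Request:
servo_tool(plan=[[[0.003,0,0,0,0,0,1],[0.003,0,0,0,0,0,1]]])

```text
t: 15.33
ee_pos: [0.5246, -0.0375, 0.0891]
tcp_rot: [0.652, 0.758, -0.0, 0.001]
force: [-2.8, -1.5, 5.3]
gripper_width: 0.0203
```

Request:
servo_tool(plan=[[[0.003,0,0,0,0,0,1]]])

```text
t: 15.42
ee_pos: [0.5242, -0.0353, 0.0891]
tcp_rot: [0.652, 0.758, -0.0, 0.001]
force: [-1.6, -0.5, 5.3]
gripper_width: 0.0209
```

Request:
servo_tool(plan=[[[0.003,0,0,0,0,0,1]]])

```text
t: 15.5
ee_pos: [0.5239, -0.0331, 0.0891]
tcp_rot: [0.652, 0.758, -0.0, 0.001]
force: [-1.8, -2.0, 5.7]
gripper_width: 0.0207
```

Request:
servo_tool(plan=[[[0.003,0,0,0,0,0,1]]])

```text
t: 15.58
ee_pos: [0.5236, -0.0311, 0.0891]
tcp_rot: [0.652, 0.758, -0.0, 0.001]
force: [-0.7, -2.6, 6.4]
gripper_width: 0.0202
```

Request:
servo_tool(plan=[[[0.003,0,0,0,0,0,1]]])

```text
t: 15.67
ee_pos: [0.5234, -0.0299, 0.0891]
tcp_rot: [0.652, 0.758, -0.0, 0.001]
force: [0.3, -5.2, 4.8]
gripper_width: 0.0205
```

Request:
servo_tool(plan=[[[0.003,0,0,0,0,0,1]]])

```text
t: 15.75
ee_pos: [0.5232, -0.0288, 0.0891]
tcp_rot: [0.653, 0.758, -0.001, 0.002]
force: [-0.0, -8.2, 3.9]
gripper_width: 0.0208
```

Request:
servo_tool(plan=[[[0.003,0,0,0,0,0,1]]])

```text
t: 15.83
ee_pos: [0.523, -0.0274, 0.0891]
tcp_rot: [0.653, 0.757, -0.001, 0.002]
force: [1.2, -8.6, 4.1]
gripper_width: 0.0207
```

Request:
servo_tool(plan=[[[0.003,0,0,0,0,0,1]]])

```text
t: 15.92
ee_pos: [0.5228, -0.0258, 0.0891]
tcp_rot: [0.653, 0.757, -0.001, 0.003]
force: [-0.1, -7.0, 3.7]
gripper_width: 0.0208
```

Request:
servo_tool(plan=[[[0.003,0,0,0,0,0,1]]])

```text
t: 16.0
ee_pos: [0.5225, -0.0238, 0.0891]
tcp_rot: [0.653, 0.757, -0.001, 0.003]
force: [0.0, -8.5, 3.8]
gripper_width: 0.0207
```

Request:
servo_tool(plan=[[[0.003,0,0,0,0,0,1]]])

```text
t: 16.08
ee_pos: [0.5221, -0.0215, 0.0891]
tcp_rot: [0.653, 0.757, -0.001, 0.003]
force: [0.2, -7.1, 4.2]
gripper_width: 0.0207
```

Request:
servo_tool(plan=[[[-0.002,0,0,0,0,0,1],[0,0,0,0,0,0,1],[0,0,0,0,0,0,1]]])

```text
t: 16.33
ee_pos: [0.5219, -0.0201, 0.0891]
tcp_rot: [0.653, 0.758, -0.0, 0.001]
force: [-1.4, -3.6, 5.7]
gripper_width: 0.0206
```

Request:
servo_tool(plan=[[[0,0,0,0,0,0,1],[0,0,0,0,0,0,1],[0,0,0,0,0,0,1]]])

```text
t: 16.58
ee_pos: [0.5219, -0.0201, 0.0891]
tcp_rot: [0.653, 0.758, -0.0, 0.001]
force: [-0.7, -3.1, 5.2]
gripper_width: 0.0205
```

Request:
servo_tool(plan=[[[-0.0013,0,0,0,0,0,1],[0,0,0,0,0,0,1],[0,0,0,0,0,0,1]]])

```text
t: 16.83
ee_pos: [0.5219, -0.0201, 0.0891]
tcp_rot: [0.652, 0.758, 0.0, 0.001]
force: [-1.9, -1.4, 6.1]
gripper_width: 0.0206
```

Request:
servo_tool(plan=[[[0,0,0,0,0,0,0.4],[0,0,0,0,0,0,0.2],[0,0,0,0,0,0,0],[0,0,0,0,0,0,-0.3],[0,0,0,0,0,0,-0.6],[0,0,0,0,0,0,-0.8],[0,0,0,0,0,0,-0.8],[0,0,0,0,0,0,-0.8]]])

```text
t: 17.5
ee_pos: [0.5216, -0.0195, 0.0885]
tcp_rot: [0.652, 0.758, -0.0, 0.0]
force: [0.5, 0.5, 0.7]
gripper_width: 0.0769
```

```bash
python3 - <<'E'
from h import *
s=snap('wrist','w3.png');st=bot.get_state();print(st['ee_pos'],st['force'],st['gripper_width'])
E
```

```text
[ 0.52159196 -0.01943331  0.08853311] [ 0.1823642   0.51440673 -0.21976452] 0.07690188630453612
```

View pics/w3.png

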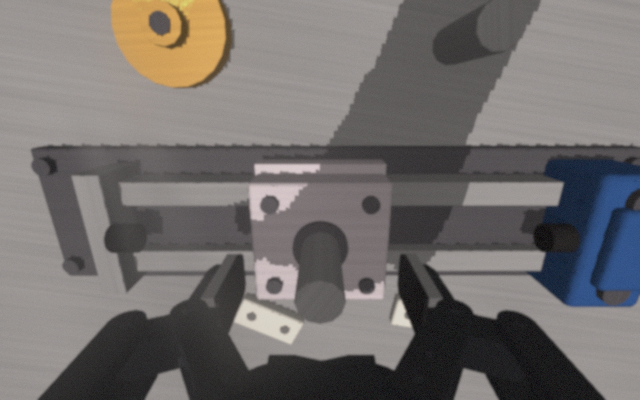

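The wrist view shows the dowel top at (320,303), standing free midway between the open fingers. I'll rise straight up.

Request:
servo_tool(plan=[[[0,0,-0.015,0,0,0,-0.8],[0,0,-0.03,0,0,0,-0.8],[0,0,-0.04,0,0,0,-0.8],[0,0,-0.04,0,0,0,-0.8],[0,0,-0.04,0,0,0,-0.8],[0,0,-0.03,0,0,0,-0.8],[0,0,-0.02,0,0,0,-0.8],[0,0,0,0,0,0,-0.8],[0,0,0,0,0,0,-0.8]]])

```text
t: 18.3
ee_pos: [0.5221, -0.0197, 0.2512]
tcp_rot: [0.652, 0.758, 0.001, 0.001]
force: [0.4, 0.4, -0.4]
gripper_width: 0.0769
```

```bash
python3 - <<'E'
from h import *
s=snap('side','side4.png');w=snap('wrist','w4.png');st=bot.get_state();print(st['t'],st['ee_pos'],st['force'])
a=cv2.resize(s['pixels'][150:250,260:400],(420,300),interpolation=cv2.INTER_CUBIC)
b=w['pixels'][:300,120:600]
im=np.zeros((600,480,3),np.uint8);im[:300,:420]=a;im[300:]=b
cv2.imwrite('pics/c4.png',im[:,:,::-1])
E
```

```text
18.4 [ 0.5208137  -0.01940662  0.24897736] [-0.41846532 -0.72611688  0.07721398]
```

View pics/c4.png

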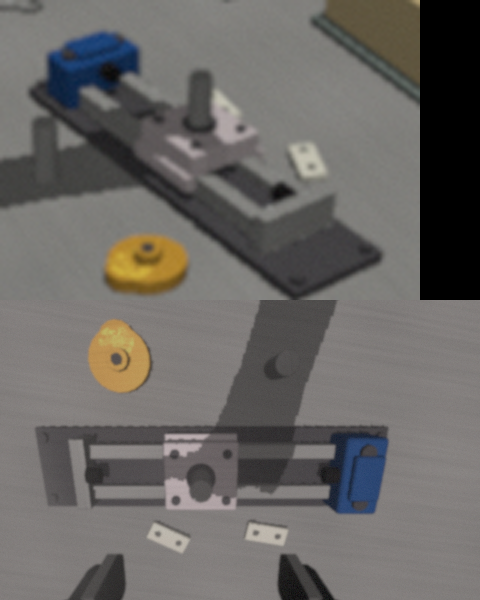

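The side crop shows the dowel top at (201,73), and the wrist crop shows it at (201,489) with the bystanders where they were. A numeric check, then I hand in.

```bash
python3 - <<'E'
from h import *
s=load('side4.png');w=load('w4.png')
a=ray(s,201.5/3-.5+260,73.5/3-.5+150);print(atz(s,201.5/3-.5+260,73.5/3-.5+150,.11))
print(tri(a,ray(w,201+120,489-300)))
bot.job_done()
E
```

```text
[ 0.52523329 -0.0181282   0.11      ]
(array([ 0.52065021, -0.02115194,  0.11182052]), [np.float64(0.0026269763395715246), np.float64(0.0026269763395715307)])
the job is handed in; nothing more can be done
```

I found the tight spot and left the carriage standing on it, released. The job took about 18.4 s of the 54 s allowed.

- **Stroke:** I took the carriage by its dowel and pushed it gently against the block's buffer. I felt about 5 N there, with the rubber giving about 3 mm. I then stroked it to the plate's buffer, with about 3.7 N and a similar give. The two contact points were about 170 mm apart, as they should be.
- **Tight spot:** I felt it from both directions, with about 8 N against the usual 1 N or so. The grip began at TCP y ≈ -0.011 going towards the plate and at y ≈ -0.030 coming back, so I took its middle as y ≈ -0.0206. That is roughly 10 mm from the slide's centre, towards the plate.
- **Where it stands:** The carriage was released at TCP y = -0.0201, about 0.5 mm from that middle.
- **Last checks:** After release the fingers were clear and the arm was raised, with the force reading about zero. The cameras put the dowel at y ≈ -0.018 to -0.021. The two camera rays missed each other by about 5 mm, so they only confirm the position roughly. In the last pictures the two pads, the cam and the loose dowel had not moved. I did not look at the spanner and oil can again, but the arm did not go near them.

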